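# Stack the seed meter parts on the hopper base's drive pin

## Robot

A 7-joint arm with a two-finger parallel gripper is mounted at the origin on the work surface. World frame = base frame: x ahead of the robot, y to its left, z up, the work surface at z = 0. Lengths are in m, angles in rad, forces in N, time in s.
With the tool pointing down it reaches from about 0.425 to 0.825 m from the base axis. Payload 3.6 kg.
Tool frame: the origin (TCP) lies on the centre line of the jaws, within the pads' length; the fingertips stand 17 mm ahead of it and the grasp point (between the pads) lies 2 mm behind it (finger_overhang is the z of the fingertips in the tool frame, in m); z points along the fingers, y is the line along which they close (so a half turn about z gives the same grasp; the last joint's range is limited). The gripper opens to 85 mm and grips with 20 to 120 N. Pads are 22 mm wide; open, the fingers measure 114 mm over their backs; the gripper's body (76 mm by 85 mm) begins 54 mm behind the grasp point. The pads swing forward as they close: fully open they stand 13 mm farther back than shut.
Start: joints at [-1.204, 0.615, -0.013, 1.423, 0.008, 1.103, -0.04], TCP at [0.249, 0.6, 0.218] pointing down, gripper open.
Joint ranges: [-3.12, 3.12], [-0.3, 2.06], [-1.34, 1.32], [0.26, 2.42], [-1.36, 4.5], [0.01, 1.98], [-2.84, 2.84]. Speed limits (rad/s): [2.79, 2.79, 3.14, 3.14, 3.14, 3.14, 3.14].

## Interface

Orientations are given as a unit quaternion [w, x, y, z].
In Python, from station import sense, snapshot, calibration, hand_in, finger_overhang gives the robot as it stands.
- The arm moves only by the tool jog_arm, never from a script. Its argument "moves" is a list of rows, each a list of 2 entries, a list of its own where there are three numbers: the shift along the world's x, y, z in m, then the turn about the world's z in rad. In form: [[[dx, dy, dz], yaw], ...]. A call has exactly 10 rows; each row shifts and turns the commanded pose from where the row before left it; what a row does not reach is not made up. A row lasts 1/12 s, in which the tool goes at most 41.7 mm and 7.16 degrees, less where a joint would pass 70% of its speed; a pose out of reach is approached as far as the arm can. A call with a gripper value outside its range is refused whole. "hand" is the finger opening in m, from 0 to 0.0854, set as the call begins (left out, the last holds). The fingers move at their own pace and stop on an object; "newtons" is the grip in N (left out, the last holds). Time passes only in rows, so rows that do not move let the fingers close, or fill a call up. It gives the time, the measured TCP pose, the force, the opening and the grip force at its end, in the units of the state.
- sense(): the state, without advancing time (a new reading comes with each control period).
- snapshot(name): name is "side" or "top"; returns (picture, depth): 400x640x3 uint8, blue, green, red; 400x640 float32, m along the optical axis (not along the pixel's ray), 0 where there is no reading.
- calibration(name): a dict with "vfov" (degrees; the focal length in pixels is half the picture's height over the tangent of half this angle, whatever the lens; pixels are square), "cx", "cy" (the principal point, pixels), "R" (3x3) and "t" (3): a world point X has camera coordinates R X + t. Camera axes: x right, y down, z forward; pixel columns grow to the right and rows downward; lengths in m; the calibration is good to about 2 mm. A picture is of the moment at which its call begins. calibration takes no time and is no camera call.
- hand_in(): hands the job in; it is judged then, once.
The state is a dict: "time": time; "joint_positions": joint angles; "qvel": joint speeds; "effort": joint torques, N m; "ee_pos": TCP position; "ee_rot": TCP orientation; "contact_force": force on the tool from outside, world axes, zero at the start; "wrist_torque": the same for the moment, N m; "finger_gap": finger opening in m; "finger_force": force on a finger pad.
Only numpy, scipy, OpenCV 4.12 (cv2) and the standard library are available. Lean on these libraries where they do the work, as an engineer would, in place of code of your own. Each camera call takes 0.05 s, during which the arm holds its last target. There are 200 camera calls.

## Task

Build up the seed meter on the upright drive pin of the grey hopper base: first the large flat thrust washer, on it the seed disc with its hub up, then the toothed gear, and last the domed cap over the end of the pin, each right way up and lying flat on the one below. Leave the small washer, the spare pin and the tin standing where they are.

Things in the scene. Friction and masses are not known exactly. Their poses are not given: they have to be found in the camera images.
- seat (a point): The target. Centre of the round seat on top of the fixed grey hopper base, on the axis of its upright chrome drive pin; z up. The seat is a boss of 44 mm diameter, 28 mm above the bench and 8 mm above the base's round 130 mm flange, whose top is 20 mm above the bench. The pin is 12 mm in diameter and rises 54 mm above the seat, its last 5 mm tapered. A low chute (18 mm high) sticks out to 85 mm from the axis along -x of this frame.
- washer_center (a point): Centre (half-way up, 5 mm above its underside) of the bronze thrust washer: flat ring 58 mm across, 10 mm thick, bore 20 mm, lying flat, z up along its axis. Loose.
- disc_center (a point): Centre (half-way up, 12 mm above its underside) of the pale plastic seed disc: plate 110 mm across and 6 mm thick with a ring of small dark seed cells, and on top of it a central hub of 44 mm diameter reaching 24 mm above the underside; bore 20 mm right through. Lies flat with the hub up, z up along its axis. Loose; grip it by the hub.
- gear_center (a point): Centre (half-way up, 5 mm above its underside) of the dark steel gear with 16 small teeth: about 50 mm across the teeth, 10 mm thick, bore 20 mm, lying flat, z up along its axis. Loose.
- cap_center (a point): Centre (half-way up, 14 mm above its underside) of the black plastic cap: 40 mm diameter, 28 mm high, bevelled closed top, open underneath with a blind bore 20 mm in diameter and 16 mm deep. Stands open side down, z up along its axis. Loose.
- small_washer: Bystander, to be left alone: plain steel washer 38 mm across, 6 mm thick, lying flat. Origin at the centre of its underside.
- spare_pin: Bystander, to be left alone: loose chrome pin standing on its own 36 mm flange, 12 mm shank, 60 mm high. Origin at the centre of its underside.
- grease_tin: Bystander, to be left alone: closed round metal tin 58 mm across, 42 mm high, without a pin or hole. Origin at the centre of its underside.
Things that resemble listed ones, but are neither listed nor needed, are in the scene too. Leave any pink look-alike of the part that bears cap_center alone.

How it is judged:
At the end, for the whole second after the job is handed in: On the hopper base's pin, from the seat up: thrust washer, seed disc (hub up), gear, cap; each within 8 mm of the pin's axis sideways, within 3 mm of its height in the closed-up stack, level within 0.08 rad, at rest (horizontal distance between each of washer_center, disc_center, gear_center, cap_center and seat below 0.008 m and z of washer_center in the frame of seat between 0.002 and 0.008 m and angle between each of washer_center, disc_center, gear_center, cap_center's own z axis and vertical below 0.08 rad and linear speed of each of washer, seed_disc, gear, cap below 0.02 m/s and z of disc_center in the frame of seat between 0.019 and 0.025 m and z of gear_center in the frame of seat between 0.036 and 0.042 m and z of cap_center in the frame of seat between 0.055 and 0.061 m); the robot touches nothing.
It fails at once if the small washer, the spare pin or the tin is shifted more than 25 mm or tipped over (distance of any of small_washer, spare_pin, grease_tin from where it was at the start of the episode above 0.025 m or angle between any of small_washer, spare_pin, grease_tin's own z axis and vertical above 0.4 rad).
It also fails if it takes over 120 s, if anything falls off the work surface, if the arm or the gripper's body presses on something with over 40 N, if the wrist force passes 120 N, or if a joint passes its speed limit or range.

## Working session

There is one attempt and no reset: what is moved stays moved. The work goes in short steps, Python scripts to look and compute and a tool call to move; the robot and the scene stay as the last step left them, time stands still between calls to the robot, and variables do not carry over. Pictures are saved under pics/ and viewed, at most 14 in all, crops included, and the job is handed in when it is done.

Besides the shell and the picture viewer there is one more tool, called as name(argument=value, ...), one argument or row to a line, values as JSON. jog_arm: Moves the arm, as the interface text tells. Its arguments: {"type":"object","properties":{"moves":{"type":"array"},"hand":{"type":"number"},"newtons":{"type":"number"}},"required":["moves"]}

```bash
mkdir -p pics
cat > h.py <<'E'
import numpy as np, cv2
from station import sense, snapshot, calibration, hand_in, finger_overhang
def K(n):
    c=calibration(n); f=200/np.tan(np.radians(c["vfov"])/2); return f,c["cx"],c["cy"],np.array(c["R"]),np.array(c["t"])
def ray(n,u,v,z):
    f,cx,cy,R,t=K(n); d=R.T@np.array([(u-cx)/f,(v-cy)/f,1]); o=-R.T@t; return o+d*(z-o[2])/d[2]
def cloud(n,D):
    f,cx,cy,R,t=K(n); v,u=np.mgrid[:400,:640]; P=np.stack([(u-cx)/f*D,(v-cy)/f*D,D],-1)-t; return P@R
def proj(n,X):
    f,cx,cy,R,t=K(n); p=R@np.array(X)+t; return p[0]/p[2]*f+cx,p[1]/p[2]*f+cy
E
python3 - <<'E'
from h import *
s=sense(); print({k:np.round(v,3) for k,v in s.items()}, finger_overhang)
for n in("top","side"):
    im,D=snapshot(n); cv2.imwrite(f"pics/{n}0.png",im); np.save(f"{n}0.npy",D); f,cx,cy,R,t=K(n); print(n,f,cx,cy,np.round(-R.T@t,3),np.round(R[2],3))
E
```

```text
{'time': np.float64(0.0), 'joint_positions': array([-1.203,  0.616, -0.013,  1.425,  0.008,  1.103, -0.04 ]), 'qvel': array([-0.001, -0.001, -0.   ,  0.001,  0.001,  0.001,  0.   ]), 'effort': array([ 0.0000e+00, -4.6922e+01,  2.5900e-01, -1.7103e+01,  1.0000e-02,
        1.0000e-02,  0.0000e+00]), 'ee_pos': array([0.249, 0.6  , 0.217]), 'ee_rot': array([-0.   ,  0.196,  0.981, -0.001]), 'contact_force': array([ 0.585, -0.692,  1.606]), 'wrist_torque': array([ 0.009, -0.039, -0.002]), 'finger_force': np.float64(0.0), 'finger_gap': np.float64(0.085)} 0.017
top 504.4514686677511 318.0688841130996 204.04080635029612 [ 0.505 -0.003  1.234] [ 0.052  0.004 -0.999]
side 395.47221080164456 324.2085537849423 196.78575020394564 [ 0.488 -0.606  0.751] [ 0.081  0.668 -0.74 ]
```

View pics/top0.png

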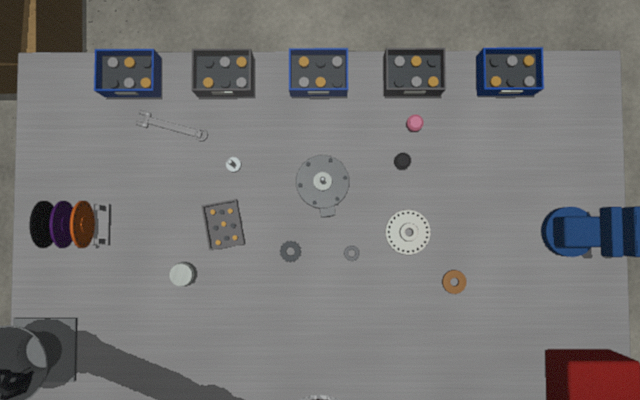

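View pics/side0.png

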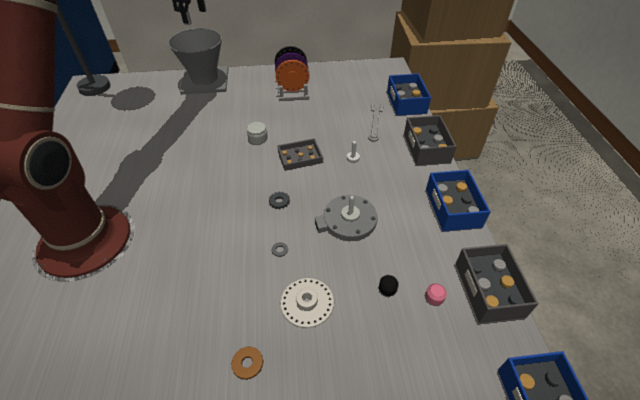

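The top view shows the base pin at about (322,181), the disc at (408,232), the bronze washer at (454,281), the dark gear at (290,251) and the black cap at (402,161). The pink look-alike cap is at (415,123). The bystanders are the small washer (351,253), the spare pin (233,164) and the tin (182,274). Candidates for the cap are black (402,161) and pink (415,123), and black fits. For the ring-shaped parts, dark toothed (290,251) fits the gear and light (351,253) is the small washer. I'll measure these and confirm them in one crop.

```bash
cat > m.py <<'E'
from h import *
import sys
def meas(n,im,D,seed,r,zlo,zhi,ztop):
    P=cloud(n,D); u,v=np.meshgrid(np.arange(640),np.arange(400))
    m=((u-seed[0])**2+(v-seed[1])**2<r*r)&(D>0)&(P[...,2]>zlo)&(P[...,2]<zhi)
    m=cv2.morphologyEx(m.astype(np.uint8),cv2.MORPH_OPEN,np.ones((2,2),np.uint8))
    c=max(cv2.findContours(m,cv2.RETR_EXTERNAL,cv2.CHAIN_APPROX_NONE)[0],key=cv2.contourArea)
    w=np.array([ray(n,*p[0],ztop)[:2] for p in c],np.float32)
    (x,y),R=cv2.minEnclosingCircle(w); e=cv2.fitEllipse(w)
    Q=P[m>0]; return np.round([*e[0],*e[1],x,y,2*R,*np.median(Q,0)],4)
E
python3 - <<'E'
from m import *
T={"top":dict(base=(322,181,32,.014,.026,.02),boss=(322,181,14,.023,.033,.028),pin=(323,181,10,.045,.1,.082),disc=(408,232,28,.003,.012,.006),hub=(408,232,14,.017,.03,.024),washer=(454,281,17,.005,.02,.01),gear=(290,251,16,.005,.02,.01),cap=(402,161,13,.018,.04,.028),sw=(351,253,12,.003,.012,.006),spare=(233,164,12,.003,.08,.01),tin=(182,274,20,.03,.06,.042)),
"side":dict(base=(351,217,35,.014,.026,.02),disc=(307,302,32,.003,.012,.006),hub=(307,298,14,.017,.03,.024),washer=(247,362,22,.005,.02,.01),gear=(279,200,15,.005,.02,.01),cap=(388,284,15,.018,.04,.028))}
for n in T:
    im=cv2.imread(f"pics/{n}0.png");D=np.load(f"{n}0.npy")
    for k,(a,b,*r) in T[n].items():
        try: print(n,k,*meas(n,im,D,(a,b),*r))
        except Exception as e: print(n,k,"fail",str(e)[:60])
im=cv2.imread("pics/top0.png"); cv2.imwrite("pics/crop.png",cv2.resize(im[100:300,265:485],None,fx=3,fy=3,interpolation=cv2.INTER_CUBIC)[:600])
E
```

```text
top base 0.618 -0.0118 0.1252 0.1328 0.6146 -0.0119 0.1405 0.6166 -0.0127 0.0211
top boss 0.6203 -0.0123 0.0414 0.0438 0.6207 -0.0116 0.048 0.6184 -0.0125 0.029
top pin 0.6188 -0.0119 0.0097 0.0128 0.619 -0.0124 0.0126 0.6202 -0.0124 0.0738
top disc 0.499 -0.2188 0.1055 0.1074 0.499 -0.2183 0.1122 0.4981 -0.2162 0.007
top hub 0.4975 -0.2188 0.0416 0.0417 0.4976 -0.2185 0.044 0.498 -0.2191 0.0247
top washer 0.3781 -0.3284 0.054 0.056 0.3783 -0.3282 0.0583 0.3781 -0.3286 0.0107
top gear 0.4514 0.0661 0.048 0.0485 0.4516 0.0661 0.0515 0.4506 0.0655 0.0101
top cap 0.6692 -0.2044 0.0369 0.0382 0.6686 -0.2042 0.0406 0.6694 -0.2046 0.0278
top sw 0.4474 -0.0824 0.0319 0.0327 0.4472 -0.0828 0.0385 0.45 -0.0831 0.0059
top spare 0.6634 0.2054 0.034 0.0351 0.664 0.206 0.0381 0.6619 0.2035 0.0113
top tin 0.3992 0.3205 0.0542 0.0549 0.3991 0.3205 0.0573 0.3988 0.3209 0.0422
side base 0.6185 -0.0176 0.1224 0.1387 0.6146 -0.0186 0.1519 0.6169 -0.0263 0.0211
side disc 0.5026 -0.2201 0.1071 0.1084 0.5025 -0.2203 0.1116 0.5019 -0.2287 0.0071
side hub 0.5023 -0.2213 0.0422 0.0447 0.5019 -0.2211 0.0467 0.5018 -0.2217 0.0244
side washer 0.3826 -0.3302 0.0556 0.0573 0.3824 -0.3302 0.0589 0.3826 -0.3316 0.0107
side gear 0.4574 0.0632 0.0497 0.0515 0.4578 0.0639 0.0553 0.4582 0.0604 0.0105
side cap 0.673 -0.2103 0.0378 0.0399 0.6728 -0.2102 0.0416 0.6732 -0.2096 0.0278
```

View pics/crop.png

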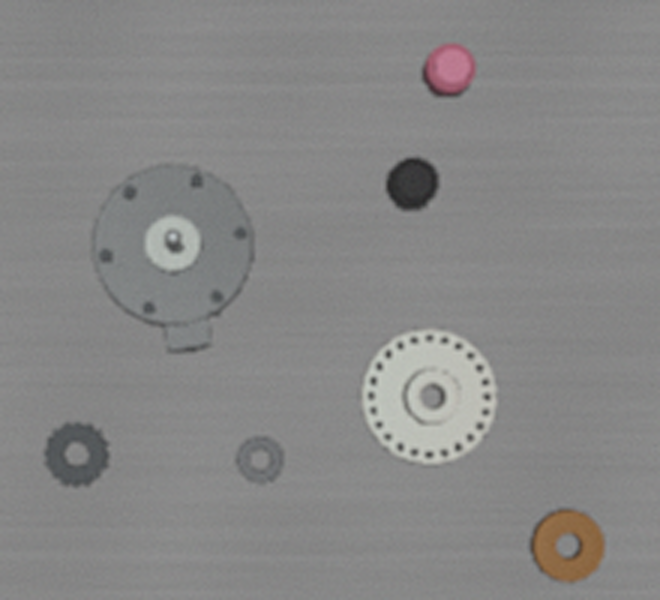

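The crop confirms the black cap, the dark 16-tooth gear, the bronze washer and the pale disc with its hub up. The two cameras agree within 4 to 6 mm, so I'll start moving towards the washer.

jog_arm(
  moves=[
    [[0.028,-0.028,0],0],
    [[0.028,-0.028,0],0],
    [[0.028,-0.028,0],0],
    [[0.028,-0.028,0],0],
    [[0.028,-0.028,0],0],
    [[0.028,-0.028,0],0],
    [[0.028,-0.028,0],0],
    [[0.028,-0.028,0],0],
    [[0.028,-0.028,0],0],
    [[0.028,-0.028,0],0],
  ],
  hand=0.07,
  newtons=40,
)

```text
time: 0.93
ee_pos: [0.5302, 0.3185, 0.2177]
ee_rot: [-0.0, 0.196, 0.981, -0.0]
contact_force: [0.8, 0.1, 1.0]
finger_gap: 0.0702
finger_force: 0.0
```

jog_arm(
  moves=[
    [[0,-0.04,0],0],
    [[0,-0.04,0],0],
    [[0,-0.04,0],0],
    [[0,-0.04,0],0],
    [[0,-0.04,0],0],
    [[0,-0.04,0],0],
    [[0,-0.04,0],0],
    [[0,-0.04,0],0],
    [[0,-0.04,0],0],
    [[0,-0.04,0],0],
  ],
)

```text
time: 1.77
ee_pos: [0.5287, -0.0816, 0.2179]
ee_rot: [-0.0, 0.196, 0.981, -0.0]
contact_force: [0.4, -0.6, -0.4]
finger_gap: 0.0702
finger_force: 0.0
```

jog_arm(
  moves=[
    [[-0.018,-0.027,-0.013],0],
    [[-0.018,-0.027,-0.013],0],
    [[-0.018,-0.027,-0.013],0],
    [[-0.018,-0.027,-0.013],0],
    [[-0.018,-0.027,-0.013],0],
    [[-0.018,-0.027,-0.013],0],
    [[-0.018,-0.027,-0.013],0],
    [[-0.018,-0.027,-0.013],0],
    [[0,0,0],0],
    [[0,0,0],0],
  ],
)

```text
time: 2.6
ee_pos: [0.383, -0.2974, 0.1131]
ee_rot: [-0.001, 0.198, 0.98, 0.0]
contact_force: [1.1, 0.7, 0.6]
finger_gap: 0.0699
finger_force: 0.0
```

Run:
```python
from m import *
im,D=snapshot("side"); e=np.array(sense()["ee_pos"]); print(e)
u,v=proj("side",e); print(u,v)
P=cloud("side",D); m=(D>0)&(np.linalg.norm(P[...,:2]-e[:2],axis=-1)<.07)&(P[...,2]>.06)&(P[...,2]<.2)
print("lowest tip z",np.percentile(P[m][:,2],[0,.5,1,2,5]))
q=P[m]; q=q[q[:,2]<e[2]+.01]; print(q.min(0),q.max(0),len(q))
c=im[220:400,160:400]; cv2.imwrite("pics/s1.png",cv2.resize(c,None,fx=3,fy=3))
```

```text
[ 0.38488148 -0.29589674  0.11369736]
241.16123393029085 319.942196851146
lowest tip z [0.13459524 0.13617661 0.13758215 0.13868677 0.14161658]Traceback (most recent call last):
  File "<stdin>", line 6, in <module>
    return umr_minimum(a, axis, None, out, keepdims, initial, where)
ValueError: zero-size array to reduction operation minimum which has no identity
```

Run:
```python
from m import *
im,D=snapshot("side"); 
np.save("s1.npy",D); cv2.imwrite("pics/s1f.png",im)
c=im[200:400,120:380]; cv2.imwrite("pics/s1.png",cv2.resize(c,None,fx=3,fy=3))
```

```text
(no output)
```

View pics/s1.png

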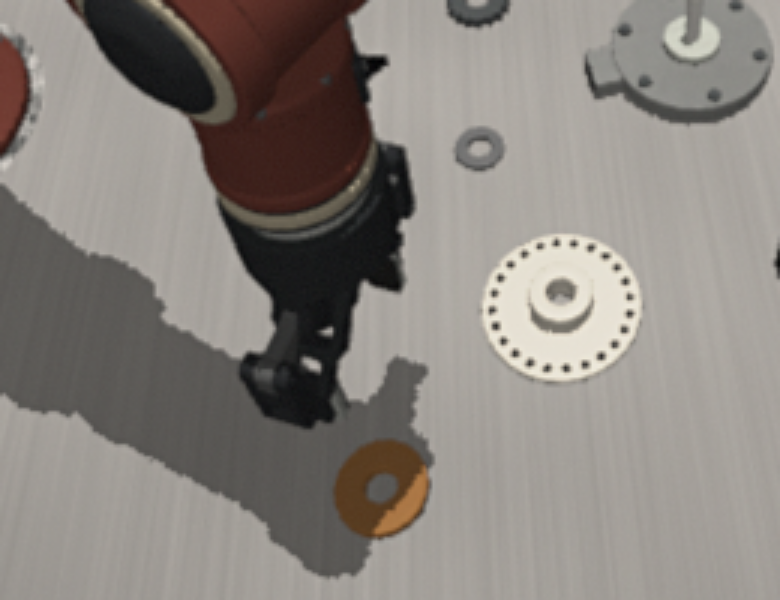

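Run:
```python
from m import *
e=np.array(sense()["ee_pos"]); R=calibration("side")
print(calibration("side").keys(), e)
j=np.array([.388,.922,0])
for s in(-1,1):
  for dz in(0,-.017): print(s,dz,np.round(proj("side",e+s*.042*j+[0,0,dz]),1))
print(proj("side",[.38,-.329,.01]),proj("side",[.5,-.22,.024]))
D=np.load("s1.npy"); P=cloud("side",D)
for u,v in[(223,338),(215,330),(230,300),(220,260),(210,325),(225,310)]: print(u,v,D[v,u],np.round(P[v,u],3))
```

```text
dict_keys(['vfov', 'cx', 'cy', 'R', 't']) [ 0.3859692  -0.2950076   0.11406132]
-1 0 [231.1 342.8]
-1 -0.017 [232.9 346.9]
1 0 [251.6 297.6]
1 -0.017 [252.9 302.2]
(np.float64(246.58921133357342), np.float64(362.29423006099205)) (np.float64(306.5484017334572), np.float64(297.89494793682564))
223 338 0.569393 [ 0.372 -0.359  0.192]
215 330 0.53822017 [ 0.369 -0.363  0.23 ]
230 300 0.56506413 [ 0.388 -0.322  0.233]
220 260 0.47803485 [ 0.395 -0.329  0.345]
210 325 0.5335876 [ 0.364 -0.359  0.239]
225 310 0.55618304 [ 0.381 -0.336  0.231]
```

Run:
```python
from m import *
D=np.load("s1.npy"); P=cloud("side",D)
print((P[326:356:2,216:256:3,2]*1000).astype(int))
im=cv2.imread("pics/s1f.png"); cv2.imwrite("pics/s2.png",cv2.resize(im[280:380,190:290],None,fx=6,fy=6,interpolation=cv2.INTER_CUBIC))
```

```text
[[237 228 186 185 191 184   1   0   0  -1   0   1   0   1]
 [234 225 214 187 186 181   0   0   1   2   3   3  -1   3]
 [229 219 209 184 186 180 160   0   1   1   1   0   0   0]
 [223 218 205 183 182 166 155   1   2   1   2   1   1   0]
 [215 213 204 193 167 156 155   2   0   0   2   4   1   0]
 [205 211 199 187 163 149 147   0   1   1   0   0   0   0]
 [191 201 197 189 154 147 142   1   0   1   0   2   3   3]
 [189 193 190 184 146   1   0   0   1   2   1   2  -1   1]
 [  2   0 188  -1   1   0   2   0   1   0   3   0   2   1]
 [  4   0   0   0   2   3   1   1   0   2   2   3   0   0]
 [  0  -1   3   0   0   0   1   1   0   0   1  11   3   0]
 [  0   1   0   2   1   2   1   1  -1  11  10   9  10  12]
 [  2   0   1   0   0   2   0   2  12  13  13   8  11  10]
 [  1   1   2   1   2   0   1  11  10  10  11  11   9  10]
 [  1   1   0   0   0   3   2  10  10  12  10  10  12   9]]
```

View pics/s2.png

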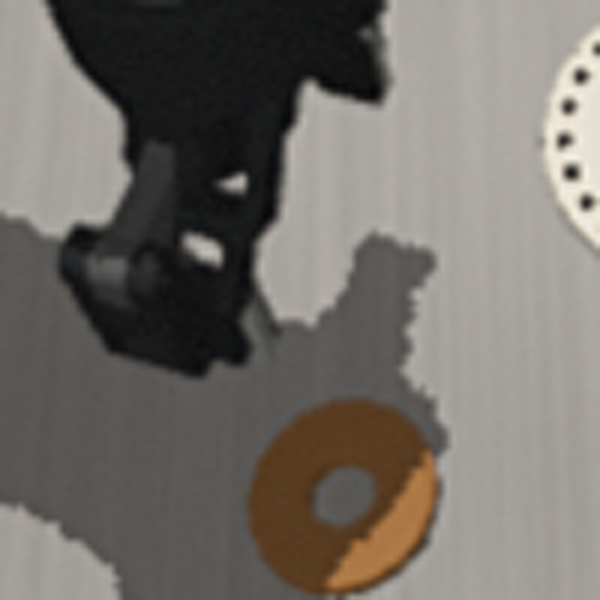

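Run:
```python
from m import *
D=np.load("s1.npy"); P=cloud("side",D)
for u,v in[(234,338),(234,332),(231,338),(228,340),(222,342),(250,290),(252,295),(245,290)]: print(u,v,np.round(P[v,u],3))
s=sense(); print(s["joint_positions"],s["ee_pos"])
```

```text
234 338 [ 0.379 -0.339  0.143]
234 332 [ 0.381 -0.335  0.155]
231 338 [ 0.375 -0.34   0.147]
228 340 [ 0.371 -0.343  0.146]
222 342 [ 0.37  -0.363  0.189]
250 290 [ 0.406 -0.268  0.161]
252 295 [ 0.407 -0.267  0.142]
245 290 [ 0.397 -0.263  0.154]
[ 0.57744102  0.51033379  0.04429466  2.01085861 -0.03860954  0.62136263
  1.82543977] [ 0.3859692  -0.2950076   0.11406132]
```

jog_arm(
  moves=[
    [[0,0,0],0],
    [[0,0,0],0],
    [[0,0,0],0],
    [[0,0,0],0],
    [[0,0,0],0],
    [[0,0,0],0],
    [[0,0,0],0],
    [[0,0,0],0],
    [[0,0,0],0],
    [[0,0,0],0],
  ],
)

```text
time: 3.53
ee_pos: [0.3853, -0.2958, 0.1141]
ee_rot: [-0.0, 0.196, 0.981, -0.0]
contact_force: [0.3, 0.7, -0.7]
finger_gap: 0.0698
finger_force: 0.0
```

jog_arm(
  moves=[
    [[-0.005,-0.033,-0.01],0],
    [[0,0,-0.01],0],
    [[0,0,-0.01],0],
    [[0,0,-0.01],0],
    [[0,0,-0.014],0],
    [[0,0,0],0],
    [[0,0,0],0],
    [[0,0,0],0],
    [[0,0,0],0],
    [[0,0,0],0],
  ],
)

```text
time: 4.37
ee_pos: [0.3809, -0.3289, 0.0608]
ee_rot: [0.001, 0.195, 0.981, -0.0]
contact_force: [0.6, 0.2, -0.1]
finger_gap: 0.0697
finger_force: 0.0
```

Run:
```python
from m import *
im,D=snapshot("side"); P=cloud("side",D); e=sense()["ee_pos"]; print(e)
m=(D>0)&(np.linalg.norm(P[...,:2]-e[:2],axis=-1)<.08)&(P[...,2]>.02)
print(np.percentile(P[m][:,2],[0,1,2,5,10]),proj("side",e))
for u in range(215,270,4):
  v=np.where(m[:,u])[0]
  if len(v): print(u,v.max(),np.round(P[v.max(),u],3))
cv2.imwrite("pics/s3.png",cv2.resize(im[270:400,160:300],None,fx=4,fy=4,interpolation=cv2.INTER_CUBIC))
```

```text
[ 0.38078038 -0.32888699  0.0607004 ]
[0.08286974 0.13668381 0.1569459  0.20679871 0.27107104] (np.float64(242.92727076624112), np.float64(351.59182004486127))
215 375 [ 0.352 -0.389  0.135]
219 376 [ 0.358 -0.391  0.135]
223 378 [ 0.363 -0.394  0.132]
227 377 [ 0.368 -0.391  0.127]
231 374 [ 0.368 -0.377  0.097]
235 372 [ 0.373 -0.372  0.088]
239 346 [ 0.389 -0.356  0.152]
243 332 [ 0.403 -0.36   0.207]
247 328 [ 0.409 -0.356  0.21 ]
251 328 [ 0.397 -0.298  0.083]
255 328 [ 0.405 -0.301  0.089]
259 303 [ 0.417 -0.279  0.134]
```

View pics/s3.png

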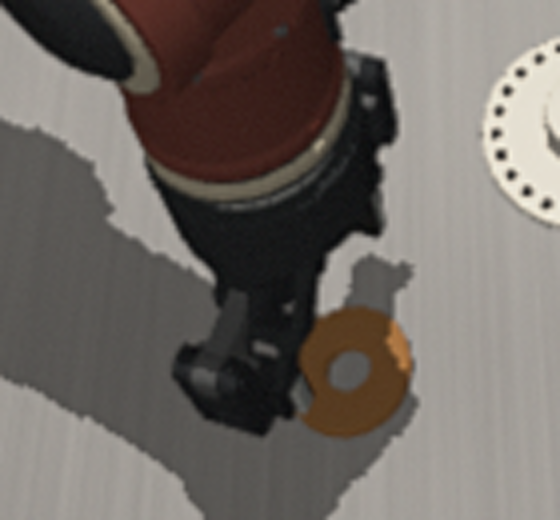

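The gripper stands over the washer, and depth puts the fingertips at z≈0.085, well behind the nominal 17 mm ahead of the TCP. I'll descend in stages, checking force and tip height.

jog_arm(
  moves=[
    [[0,0,-0.01],0],
    [[0,0,-0.01],0],
    [[0,0,-0.01],0],
    [[0,0,-0.004],0],
    [[0,0,-0.002],0],
    [[0,0,0],0],
    [[0,0,0],0],
    [[0,0,0],0],
    [[0,0,0],0],
    [[0,0,0],0],
  ],
)

```text
time: 5.25
ee_pos: [0.3806, -0.329, 0.0244]
ee_rot: [0.0, 0.196, 0.981, -0.0]
contact_force: [-0.7, -0.2, 0.2]
finger_gap: 0.0698
finger_force: 0.0
```

Run:
```python
from m import *
im,D=snapshot("side"); P=cloud("side",D); e=sense()["ee_pos"]; print(e)
m=(D>0)&(np.linalg.norm(P[...,:2]-e[:2],axis=-1)<.08)&(P[...,2]>.016)
for u in range(227,270,4):
  v=np.where(m[:,u])[0]
  if len(v): print(u,v.max(),np.round(P[v.max(),u],3))
cv2.imwrite("pics/s4.png",cv2.resize(im[270:400,160:300],None,fx=4,fy=4,interpolation=cv2.INTER_CUBIC))
```

```text
[ 0.3805493  -0.32890565  0.02440174]
227 385 [ 0.364 -0.395  0.102]
231 384 [ 0.369 -0.393  0.099]
235 381 [ 0.369 -0.377  0.063]
239 380 [ 0.373 -0.371  0.048]
243 349 [ 0.391 -0.351  0.125]
247 342 [ 0.404 -0.36   0.171]
251 338 [ 0.409 -0.354  0.17 ]
255 337 [ 0.4   -0.3    0.049]
259 315 [ 0.413 -0.283  0.099]
```

View pics/s4.png

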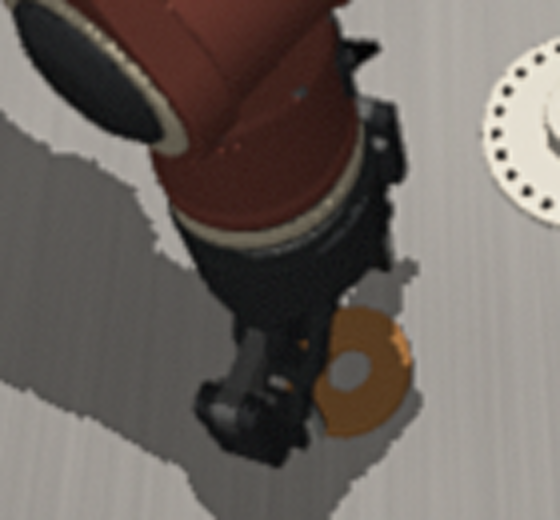

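The side view shows both fingertips still at z≈0.048 with the TCP reading 0.024, so the real tips sit about 24 mm above the reported TCP at this opening. The xy agrees. I'll descend carefully below zero in TCP terms, on force feedback.

jog_arm(
  moves=[
    [[0,0,-0.01],0],
    [[0,0,-0.01],0],
    [[0,0,-0.006],0],
    [[0,0,0],0],
    [[0,0,0],0],
    [[0,0,0],0],
    [[0,0,0],0],
    [[0,0,0],0],
    [[0,0,0],0],
    [[0,0,0],0],
  ],
)

```text
time: 6.13
ee_pos: [0.3805, -0.3289, -0.0017]
ee_rot: [0.0, 0.196, 0.981, -0.0]
contact_force: [-0.4, 0.4, 1.1]
finger_gap: 0.0696
finger_force: 0.0
```

Run:
```python
from m import *
im,D=snapshot("side"); P=cloud("side",D); s=sense(); e=s["ee_pos"]; print(e,s["contact_force"])
m=(D>0)&(np.linalg.norm(P[...,:2]-e[:2],axis=-1)<.08)&(P[...,2]>.014)
for u in range(231,270,4):
  v=np.where(m[:,u])[0]
  if len(v): print(u,v.max(),np.round(P[v.max(),u],3))
```

```text
[ 0.38044453 -0.32886305 -0.00170781] [-0.22761788  0.87490851  0.37126845]
231 391 [ 0.365 -0.395  0.072]
235 387 [ 0.371 -0.389  0.07 ]
239 386 [ 0.37  -0.375  0.028]
243 383 [ 0.377 -0.37   0.028]
247 352 [ 0.394 -0.349  0.107]
251 347 [ 0.406 -0.357  0.145]
255 342 [ 0.412 -0.35   0.145]
259 343 [ 0.404 -0.301  0.024]
263 319 [ 0.417 -0.277  0.069]
```

jog_arm(
  moves=[
    [[0,0,-0.008],0],
    [[0,0,-0.003],0],
    [[0,0,-0.002],0],
    [[0,0,-0.002],0],
    [[0,0,-0.001],0],
    [[0,0,0],0],
    [[0,0,0],0],
    [[0,0,0],0],
    [[0,0,0],0],
    [[0,0,0],0],
  ],
)

```text
time: 7.02
ee_pos: [0.3805, -0.3289, -0.0178]
ee_rot: [0.0, 0.196, 0.981, -0.0]
contact_force: [-0.1, -0.1, -0.6]
finger_gap: 0.07
finger_force: 0.0
```

Run:
```python
from m import *
im,D=snapshot("side"); P=cloud("side",D); s=sense(); e=s["ee_pos"]; print(e,s["contact_force"])
m=(D>0)&(np.linalg.norm(P[...,:2]-e[:2],axis=-1)<.08)&(P[...,2]>.005)
for u in range(231,270,4):
  v=np.where(m[:,u])[0]
  if len(v): print(u,v.max(),np.round(P[v.max(),u],3))
cv2.imwrite("pics/s5.png",cv2.resize(im[270:400,160:300],None,fx=5,fy=4.5,interpolation=cv2.INTER_CUBIC))
```

```text
[ 0.38043168 -0.32880834 -0.01777389] [0.03739467 1.53460025 0.86439874]
231 393 [ 0.363 -0.394  0.061]
235 393 [ 0.368 -0.392  0.052]
239 389 [ 0.369 -0.377  0.021]
243 387 [ 0.375 -0.372  0.011]
247 378 [ 0.381 -0.356  0.009]
251 377 [ 0.388 -0.355  0.007]
255 390 [ 0.395 -0.377  0.005]
259 371 [ 0.402 -0.346  0.007]
263 325 [ 0.415 -0.28   0.051]
```

View pics/s5.png

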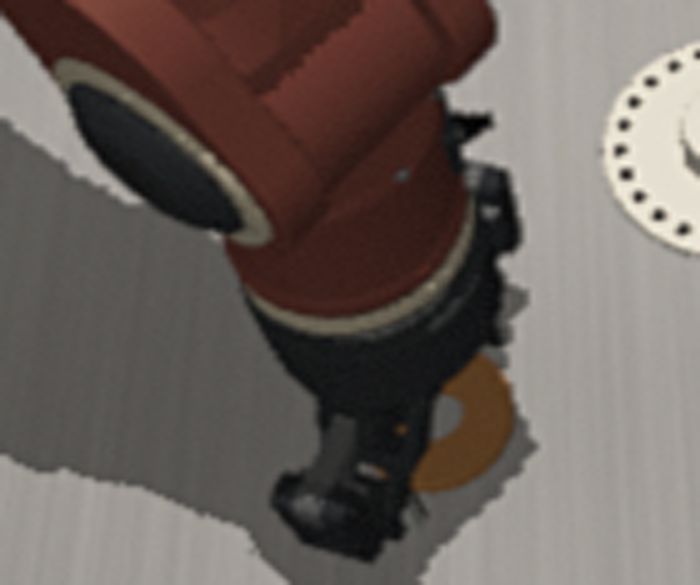

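jog_arm(
  moves=[
    [[0,0,-0.002],0],
    [[0,0,0],0],
    [[0,0,0],0],
    [[0,0,0],0],
    [[0,0,0],0],
    [[0,0,0],0],
    [[0,0,0],0],
    [[0,0,0],0],
    [[0,0,0],0],
    [[0,0,0],0],
  ],
  hand=0.045,
)

```text
time: 7.9
ee_pos: [0.3812, -0.3297, -0.0172]
ee_rot: [0.001, 0.196, 0.981, -0.001]
contact_force: [-2.1, 2.2, 22.0]
finger_gap: 0.0556
finger_force: 51.8
```

jog_arm(
  moves=[
    [[0,0,0.003],0],
    [[0,0,0.01],0],
    [[0,0,0.02],0],
    [[0,0,0.03],0],
    [[0,0,0.03],0],
    [[0,0,0.03],0],
    [[0,0,0.03],0],
    [[0,0,0],0],
    [[0,0,0],0],
    [[0,0,0],0],
  ],
)

```text
time: 8.73
ee_pos: [0.3796, -0.3281, 0.1325]
ee_rot: [-0.001, 0.196, 0.981, 0.0]
contact_force: [0.2, 0.1, -1.4]
finger_gap: 0.0554
finger_force: 42.8
```

Run:
```python
from m import *
im,D=snapshot("side"); P=cloud("side",D); s=sense(); e=s["ee_pos"]; print(e,s["contact_force"])
h=cv2.cvtColor(im,cv2.COLOR_BGR2HSV); m=(cv2.inRange(h,(5,100,40),(22,255,255))>0)&(D>0)&(np.linalg.norm(P-e,axis=-1)<.1)
Q=P[m]; print(len(Q),Q.min(0),Q.max(0),np.median(Q,0)); c=Q.mean(0); n=np.linalg.svd(Q-c)[2][2]; print("normal",n)
v,u=np.where(m); print(u.min(),u.max(),v.min(),v.max())
u0,v0=int(u.mean()),int(v.mean()); a,b=max(0,v0-55),max(0,u0-60)
cv2.imwrite("pics/s6.png",cv2.resize(im[a:a+110,b:b+130],None,fx=5,fy=5,interpolation=cv2.INTER_CUBIC)); print(a,b)
```

```text
[ 0.37933377 -0.32783115  0.1319115 ] [-0.63545659  0.12604851 -1.85484173]
510 [ 0.35455986 -0.36115838  0.15298096] [ 0.40644794 -0.30074261  0.22613056] [ 0.39047891 -0.33457289  0.16063475]
normal [-0.33977869 -0.07341055 -0.93763603]
216 250 310 346
273 179
```

View pics/s6.png

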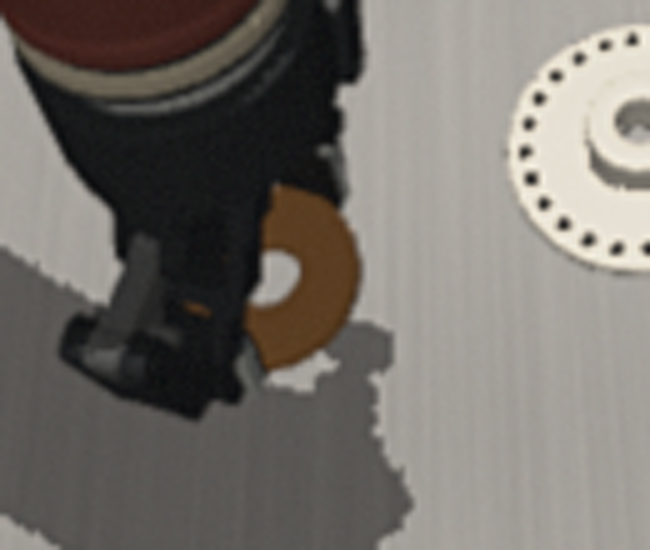

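Run:
```python
from m import *
D=np.load("side0.npy"); im=cv2.imread("pics/side0.png"); P=cloud("side",D)
try: print("boss",meas("side",im,D,(350,214),16,.024,.034,.028))
except Exception as e: print(e)
m=(np.abs(np.mgrid[:400,:640][1]-351)<12)&(np.abs(np.mgrid[:400,:640][0]-203)<20)&(P[...,2]>.045)&(P[...,2]<.1)
Q=P[m]; print("pin",len(Q),np.median(Q,0),Q.min(0),Q.max(0))
v,u=np.where(m); print(u.min(),u.max(),v.min(),v.max())
for vv in range(v.min(),v.max(),3): 
  k=u[v==vv]; print(vv,k.min(),k.max(),np.round(np.median(P[vv,k],0),4))
```

```text
boss [ 0.6251 -0.0149  0.0418  0.0423  0.6253 -0.0138  0.0461  0.6227 -0.0179
  0.029 ]
pin 63 [ 0.6225602  -0.01403335  0.06862245] [ 0.61735443 -0.01765241  0.04549703] [ 0.62929334 -0.00640311  0.08465861]
349 354 196 209
196 351 352 [ 0.6235 -0.0067  0.081 ]
199 349 354 [ 0.6224 -0.0133  0.0782]
202 349 353 [ 0.6214 -0.0153  0.0702]
205 349 353 [ 0.6219 -0.014   0.0583]
208 350 352 [ 0.6227 -0.015   0.0485]
```

jog_arm(
  moves=[
    [[0.02,0.02,0.005],0],
    [[0.026,0.026,0.01],0],
    [[0.026,0.026,0],0],
    [[0.026,0.026,0],0],
    [[0.026,0.026,0],0],
    [[0.026,0.026,0],0],
    [[0.02,0.026,0],0],
    [[0.02,0.026,0],0],
    [[0.02,0.026,0],0],
    [[0.01,0.025,0],0],
  ],
)

```text
time: 9.62
ee_pos: [0.6015, -0.0734, 0.1457]
ee_rot: [-0.001, 0.195, 0.981, 0.0]
contact_force: [-0.1, -0.1, -2.4]
finger_gap: 0.0551
finger_force: 42.8
```

jog_arm(
  moves=[
    [[0.005,0.02,0],0],
    [[0.008,0.02,0],0],
    [[0.008,0.02,0],0],
    [[0,0.003,0],0],
    [[0,0,-0.02],0],
    [[0,0,-0.02],0],
    [[0,0,0],0],
    [[0,0,0],0],
    [[0,0,0],0],
    [[0,0,0],0],
  ],
)

```text
time: 10.45
ee_pos: [0.6221, -0.0132, 0.109]
ee_rot: [0.001, 0.196, 0.981, 0.0]
contact_force: [0.3, -1.0, -0.4]
finger_gap: 0.0552
finger_force: 43.0
```

Run:
```python
from m import *
im,D=snapshot("side"); P=cloud("side",D); s=sense(); e=s["ee_pos"]; print(e,s["contact_force"])
h=cv2.cvtColor(im,cv2.COLOR_BGR2HSV); m=(cv2.inRange(h,(5,100,40),(22,255,255))>0)&(D>0)&(np.linalg.norm(P-e,axis=-1)<.1)
v,u=np.where(m); print(u.min(),u.max(),v.min(),v.max(),"z",np.median(P[m][:,2]))
print("pin top px",proj("side",[.621,-.013,.082]),"washer centre px",proj("side",[e[0],e[1],e[2]+.0285]))
a,b=150,280
cv2.imwrite("pics/s7.png",cv2.resize(im[a:a+110,b:b+130],None,fx=5,fy=5,interpolation=cv2.INTER_CUBIC))
```

```text
[ 0.62215689 -0.01318606  0.10920258] [ 0.0573369  -0.06478969 -1.27146345]
340 364 175 192 z 0.1370676996023989
pin top px (np.float64(350.9070089056796), np.float64(197.8300387717132)) washer centre px (np.float64(352.8331961119299), np.float64(180.6824109616287))
```

View pics/s7.png

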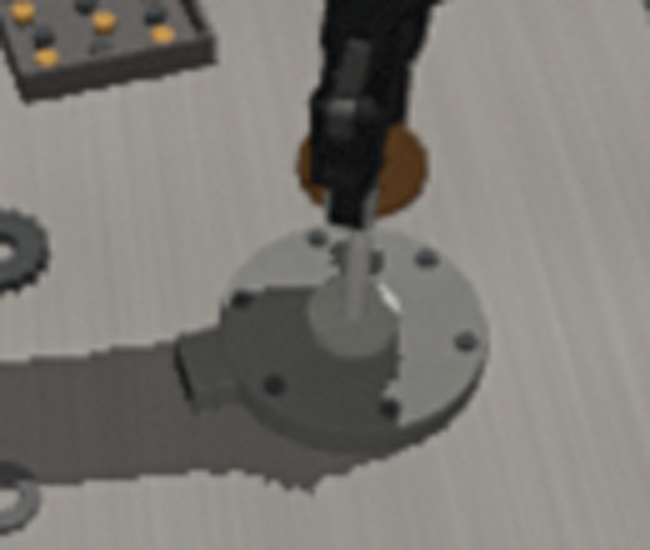

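jog_arm(
  moves=[
    [[-0.001,0,-0.02],0],
    [[0,0,-0.016],0],
    [[0,0,-0.005],0],
    [[0,0,-0.005],0],
    [[0,0,-0.005],0],
    [[0,0,-0.005],0],
    [[0,0,0],0],
    [[0,0,0],0],
    [[0,0,0],0],
    [[0,0,0],0],
  ],
)

```text
time: 11.33
ee_pos: [0.621, -0.0125, 0.0526]
ee_rot: [0.001, 0.196, 0.981, 0.0]
contact_force: [1.0, 1.5, -2.2]
finger_gap: 0.0551
finger_force: 43.0
```

jog_arm(
  moves=[
    [[0,0,-0.01],0],
    [[0,0,-0.01],0],
    [[0,0,-0.01],0],
    [[0,0,-0.005],0],
    [[0,0,-0.003],0],
    [[0,0,-0.002],0],
    [[0,0,-0.001],0],
    [[0,0,0],0],
    [[0,0,0],0],
    [[0,0,0],0],
  ],
)

```text
time: 12.17
ee_pos: [0.6208, -0.0123, 0.0111]
ee_rot: [0.0, 0.195, 0.981, 0.0]
contact_force: [4.2, 2.2, -2.7]
finger_gap: 0.0553
finger_force: 43.0
```

jog_arm(
  moves=[
    [[0,0,0],0],
    [[0,0,0],0],
    [[0,0,0],0],
    [[0,0,0],0],
    [[0,0,0.005],0],
    [[0,0,0.03],0],
    [[0,0,0.03],0],
    [[0,0,0.03],0],
    [[0,0,0.035],0],
    [[0,0,0.035],0],
  ],
  hand=0.072,
)

```text
time: 13.0
ee_pos: [0.6195, -0.0131, 0.1778]
ee_rot: [-0.001, 0.196, 0.981, -0.0]
contact_force: [0.7, 0.1, 0.3]
finger_gap: 0.0719
finger_force: 0.0
```

jog_arm(
  moves=[
    [[-0.012,-0.02,0],0],
    [[-0.015,-0.026,0],0],
    [[-0.015,-0.026,0],0],
    [[-0.015,-0.026,0],0],
    [[-0.015,-0.026,0],0],
    [[-0.015,-0.026,0],0],
    [[-0.015,-0.026,0],0],
    [[-0.012,-0.02,0],0],
    [[-0.005,-0.011,0],0],
    [[0,0,0],0],
  ],
  hand=0.058,
)

```text
time: 13.83
ee_pos: [0.4994, -0.2235, 0.1766]
ee_rot: [-0.0, 0.199, 0.98, -0.001]
contact_force: [-0.1, -0.6, -0.0]
finger_gap: 0.0583
finger_force: 0.0
```

Run:
```python
from m import *
s=sense(); print(s["ee_pos"])
for n,c in(("top",(323,181)),("side",(351,212))):
    im,D=snapshot(n); P=cloud(n,D); h=cv2.cvtColor(im,cv2.COLOR_BGR2HSV)
    m=(cv2.inRange(h,(5,80,40),(22,255,255))>0); v,u=np.mgrid[:400,:640]; m&=np.hypot(u-c[0],v-c[1])<28
    q=np.argwhere(m)[:,::-1]; w=np.array([ray(n,*p,.038)[:2] for p in q],np.float32)
    print(n,len(q),np.median(P[m][:,2]),cv2.minEnclosingCircle(w),w.mean(0))
    if n=="side": cv2.imwrite("pics/s8.png",cv2.resize(im[150:400,220:420],None,fx=2.4,fy=2.4))
```

```text
[ 0.49940629 -0.22348914  0.17658398]
top 365 0.038942781141770265 ((0.6204192638397217, -0.011194037273526192), 0.02832561731338501) [ 0.619848  -0.0106203]
side 329 0.03883947881287639 ((0.618410050868988, -0.016127152368426323), 0.030880633741617203) [ 0.6179874  -0.01850756]
```

View pics/s8.png

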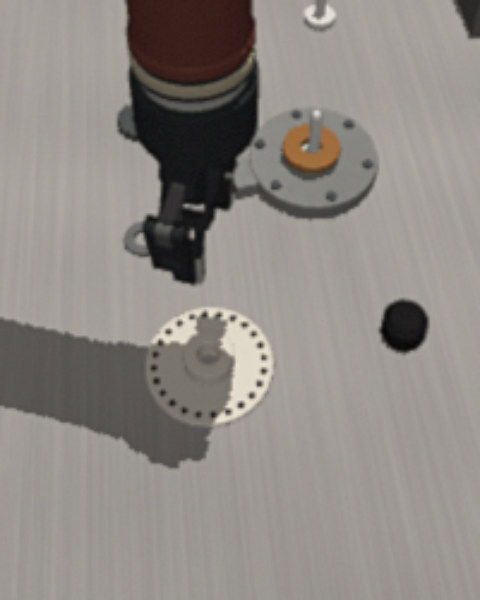

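jog_arm(
  moves=[
    [[0.001,-0.001,-0.02],0],
    [[0,0,-0.03],0],
    [[0,0,-0.03],0],
    [[0,0,-0.03],0],
    [[0,0,-0.03],0],
    [[0,0,-0.015],0],
    [[0,0,0],0],
    [[0,0,0],0],
    [[0,0,0],0],
    [[0,0,0],0],
  ],
)

```text
time: 14.77
ee_pos: [0.5041, -0.2205, 0.0227]
ee_rot: [0.002, 0.195, 0.981, -0.0]
contact_force: [-0.4, 0.6, 0.0]
finger_gap: 0.0578
finger_force: 0.0
```

jog_arm(
  moves=[
    [[0,0,-0.01],0],
    [[0,0,-0.005],0],
    [[0,0,-0.003],0],
    [[0,0,-0.002],0],
    [[0,0,-0.002],0],
    [[0,0,0],0],
    [[0,0,0],0],
    [[0,0,0],0],
    [[0,0,0],0],
    [[0,0,0],0],
  ],
)

```text
time: 15.6
ee_pos: [0.5025, -0.2208, -0.0007]
ee_rot: [0.0, 0.196, 0.981, -0.0]
contact_force: [0.4, -0.1, 0.6]
finger_gap: 0.0579
finger_force: 0.0
```

Now I'll close on the hub.

jog_arm(
  moves=[
    [[0,0,0],0],
    [[0,0,0],0],
    [[0,0,0],0],
    [[0,0,0],0],
    [[0,0,0],0],
    [[0,0,0],0],
    [[0,0,0],0],
    [[0,0,0],0],
    [[0,0,0],0],
    [[0,0,0],0],
  ],
  hand=0.03,
  newtons=50,
)

```text
time: 16.43
ee_pos: [0.5026, -0.2207, -0.0002]
ee_rot: [0.0, 0.196, 0.981, 0.0]
contact_force: [0.1, 0.1, 5.7]
finger_gap: 0.0414
finger_force: 50.1
```

jog_arm(
  moves=[
    [[0,0,0.005],0],
    [[0,0,0.015],0],
    [[0,0,0.03],0],
    [[0,0,0.03],0],
    [[0,0,0.03],0],
    [[0,0,0.02],0],
    [[0,0,0],0],
    [[0,0,0],0],
    [[0,0,0],0],
    [[0,0,0],0],
  ],
)

```text
time: 17.27
ee_pos: [0.5011, -0.2202, 0.1275]
ee_rot: [-0.002, 0.196, 0.981, 0.0]
contact_force: [0.4, 0.4, -1.5]
finger_gap: 0.0413
finger_force: 50.8
```

Run:
```python
from m import *
im,D=snapshot("side"); P=cloud("side",D); s=sense(); e=s["ee_pos"]; print(e,s["contact_force"],s["finger_gap"])
v,u=np.mgrid[:400,:640]; sat=im.max(-1).astype(int)-im.min(-1)
m=(D>0)&(np.linalg.norm(P[...,:2]-e[:2],axis=-1)<.07)&(P[...,2]>e[2]-.02)&(P[...,2]<e[2]+.02)&(im[...,1]>55)
Q=P[m]; print(len(Q),Q.min(0),Q.max(0),np.median(Q,0))
A=np.c_[Q[:,:2]-e[:2],np.ones(len(Q))]; i=np.abs(Q[:,2]-np.median(Q[:,2]))<.008; k=np.linalg.lstsq(A[i],Q[i,2],rcond=None)[0]; print("tilt",k)
w=np.array([ray("side",*p[::-1],k[2])[:2] for p in np.argwhere(m)],np.float32); print(cv2.minEnclosingCircle(w))
cv2.imwrite("pics/s9.png",cv2.resize(im[200:340,230:390],None,fx=4,fy=4))
```

```text
[ 0.50124449 -0.2203091   0.12750959] [-0.56188213 -0.06600247 -1.29112485] 0.04138369654184245
1593 [ 0.4441008  -0.27445639  0.12916132] [ 0.55268566 -0.17208845  0.1472622 ] [ 0.50501847 -0.23858396  0.13471201]
tilt [-0.00179594  0.005779    0.13476071]
((0.4979124963283539, -0.22098764777183533), 0.05545564740896225)
```

View pics/s9.png

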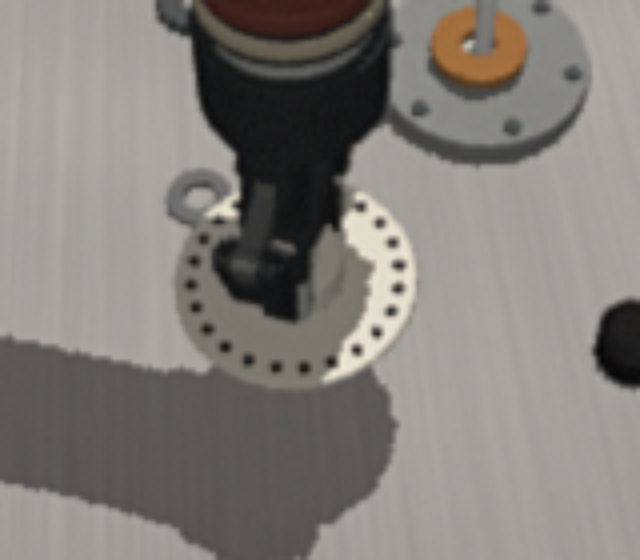

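jog_arm(
  moves=[
    [[0.01,0.02,0],0],
    [[0.015,0.025,0],0],
    [[0.016,0.027,0],0],
    [[0.016,0.027,0],0],
    [[0.016,0.027,0],0],
    [[0.016,0.027,0],0],
    [[0.015,0.025,0],0],
    [[0.01,0.02,0],0],
    [[0.008,0.011,0],0],
    [[0,0,0],0],
  ],
)

```text
time: 18.15
ee_pos: [0.6253, -0.0072, 0.1277]
ee_rot: [-0.001, 0.193, 0.981, 0.001]
contact_force: [0.2, 0.3, -1.2]
finger_gap: 0.0412
finger_force: 50.8
```

jog_arm(
  moves=[
    [[0,0,-0.008],0],
    [[0,0,0],0],
    [[0,0,0],0],
    [[0,0,0],0],
    [[0,0,0],0],
    [[0,0,0],0],
    [[0,0,0],0],
    [[0,0,0],0],
    [[0,0,0],0],
    [[0,0,0],0],
  ],
)

```text
time: 18.98
ee_pos: [0.6244, -0.0117, 0.1212]
ee_rot: [0.0, 0.196, 0.981, 0.0]
contact_force: [-0.2, 0.7, -0.1]
finger_gap: 0.041
finger_force: 50.8
```

```bash
cat > d.py <<'E'
from m import *
im,D=snapshot("side"); P=cloud("side",D); s=sense(); e=s["ee_pos"]; print(e,s["contact_force"],s["finger_gap"])
m=(D>0)&(np.linalg.norm(P[...,:2]-e[:2],axis=-1)<.07)&(P[...,2]>e[2]-.02)&(P[...,2]<e[2]+.02)&(im[...,1]>55)
Q=P[m]; print(len(Q),Q.min(0),Q.max(0),np.median(Q,0))
w=np.array([ray("side",*p[::-1],e[2]+.0073)[:2] for p in np.argwhere(m)],np.float32); print(cv2.minEnclosingCircle(w),w.min(0),w.max(0))
E
python3 d.py
```

```text
[ 0.62440794 -0.01166551  0.12115721] [ 0.90784968  0.02038244 -0.29012414] 0.041343106831479355
1048 [ 0.56713726 -0.06626308  0.12166446] [0.67477034 0.04121215 0.14077511] [ 0.6147809  -0.02735427  0.12850733]
((0.6202398538589478, -0.013490716926753521), 0.056263864040374756) [ 0.56695783 -0.06960656] [0.67486733 0.04155065]
```

jog_arm(
  moves=[
    [[0.002,0,-0.015],0],
    [[0,0,-0.015],0],
    [[0,0,-0.007],0],
    [[0,0,-0.005],0],
    [[0,0,-0.005],0],
    [[0,0,-0.005],0],
    [[0,0,0],0],
    [[0,0,0],0],
    [[0,0,0],0],
    [[0,0,0],0],
  ],
)

```text
time: 19.87
ee_pos: [0.6268, -0.0118, 0.0697]
ee_rot: [0.001, 0.196, 0.981, 0.0]
contact_force: [0.0, -0.9, -1.4]
finger_gap: 0.0411
finger_force: 50.8
```

jog_arm(
  moves=[
    [[0,0,-0.008],0],
    [[0,0,-0.008],0],
    [[0,0,-0.006],0],
    [[0,0,-0.004],0],
    [[0,0,-0.002],0],
    [[0,0,-0.002],0],
    [[0,0,0],0],
    [[0,0,0],0],
    [[0,0,0],0],
    [[0,0,0],0],
  ],
)

```text
time: 20.7
ee_pos: [0.6267, -0.0117, 0.0395]
ee_rot: [0.0, 0.196, 0.981, 0.0]
contact_force: [-0.5, 0.1, -0.6]
finger_gap: 0.0414
finger_force: 50.8
```

jog_arm(
  moves=[
    [[0,0,0],0],
    [[0,0,0],0],
    [[0,0,0],0],
    [[0,0,0],0],
    [[0,0,0.01],0],
    [[0,0,0.025],0],
    [[0,0,0.03],0],
    [[0,0,0.03],0],
    [[0,0,0.03],0],
    [[0,0,0.02],0],
  ],
  hand=0.066,
)

```text
time: 21.53
ee_pos: [0.6277, -0.0119, 0.1884]
ee_rot: [0.003, 0.196, 0.981, 0.0]
contact_force: [0.4, 0.0, 0.2]
finger_gap: 0.0661
finger_force: 0.0
```

jog_arm(
  moves=[
    [[-0.015,0.006,0],0],
    [[-0.025,0.011,0],0],
    [[-0.03,0.014,0],0],
    [[-0.03,0.014,0],0],
    [[-0.03,0.014,0],0],
    [[-0.025,0.011,0],0],
    [[-0.016,0.007,0],0],
    [[0,0,0],0],
    [[0,0,0],0],
    [[0,0,0],0],
  ],
)

```text
time: 22.37
ee_pos: [0.4568, 0.0648, 0.1849]
ee_rot: [0.001, 0.196, 0.981, 0.0]
contact_force: [0.8, -1.2, 0.0]
finger_gap: 0.066
finger_force: 0.0
```

Run:
```python
from m import *
s=sense(); print(s["ee_pos"],s["contact_force"])
for n,c in(("top",(323,181)),("side",(351,205))):
    im,D=snapshot(n); P=cloud(n,D); v,u=np.mgrid[:400,:640]; near=np.hypot(P[...,0]-.62,P[...,1]+.012)<.075
    for k,a,b,z in(("plate",.039,.052,.044),("hub",.056,.068,.062)):
        m=near&(P[...,2]>a)&(P[...,2]<b)&(D>0); Q=P[m]
        if len(Q)<20: print(n,k,len(Q));continue
        i=np.abs(Q[:,2]-np.median(Q[:,2]))<.004; A=np.c_[Q[:,:2]-[.62,-.012],np.ones(len(Q))][i]
        w=np.array([ray(n,*p[::-1],z)[:2] for p in np.argwhere(m)],np.float32)
        print(n,k,len(Q),"z,tilt",np.round(np.linalg.lstsq(A,Q[i,2],rcond=None)[0],4),np.round((w.min(0)+w.max(0))/2,4),w.max(0)-w.min(0))
    g=(np.hypot(P[...,0]-.455,P[...,1]-.0645)<.035)&(P[...,2]>.005)&(P[...,2]<.02)
    if g.sum()>50:
        w=np.array([ray(n,*p[::-1],.01)[:2] for p in np.argwhere(g)],np.float32); print(n,"gear",g.sum(),cv2.minEnclosingCircle(w))
```

```text
[0.45681948 0.0648399  0.18487368] [ 0.78292142 -1.19289066  0.02887845]
top plate 1389 z,tilt [-0.0016 -0.0015  0.0452] [ 0.6229 -0.0103] [0.1069802 0.1089125]
top hub 223 z,tilt [-0.002   0.0056  0.0631] [ 0.6222 -0.0102] [0.04215133 0.04199606]
side plate 1081 z,tilt [0.0006 0.0012 0.0452] [ 0.6235 -0.0119] [0.10904676 0.11187236]
side hub 197 z,tilt [-0.0009  0.0156  0.0627] [ 0.6229 -0.014 ] [0.04306996 0.04944496]
side gear 241 ((0.45589005947113037, 0.06630000472068787), 0.02903432585299015)
```

jog_arm(
  moves=[
    [[0,0,-0.02],0],
    [[0,0,-0.035],0],
    [[0,0,-0.035],0],
    [[0,0,-0.035],0],
    [[0,0,-0.025],0],
    [[0,0,-0.015],0],
    [[0,0,0],0],
    [[0,0,0],0],
    [[0,0,0],0],
    [[0,0,0],0],
  ],
  hand=0.063,
)

```text
time: 23.3
ee_pos: [0.4567, 0.0652, 0.0203]
ee_rot: [0.001, 0.196, 0.981, 0.0]
contact_force: [0.4, 0.1, 0.5]
finger_gap: 0.0629
finger_force: 0.0
```

jog_arm(
  moves=[
    [[0,0,-0.012],0],
    [[0,0,-0.008],0],
    [[0,0,-0.005],0],
    [[0,0,-0.003],0],
    [[0,0,-0.002],0],
    [[0,0,-0.001],0],
    [[0,0,0],0],
    [[0,0,0],0],
    [[0,0,0],0],
    [[0,0,0],0],
  ],
)

```text
time: 24.13
ee_pos: [0.4555, 0.0653, -0.0117]
ee_rot: [0.0, 0.196, 0.981, 0.0]
contact_force: [-0.4, 0.6, -0.1]
finger_gap: 0.0631
finger_force: 0.0
```

jog_arm(
  moves=[
    [[0,0,0],0],
    [[0,0,0],0],
    [[0,0,0],0],
    [[0,0,0],0],
    [[0,0,0],0],
    [[0,0,0],0],
    [[0,0,0],0],
    [[0,0,0],0],
    [[0,0,0],0],
    [[0,0,0],0],
  ],
  hand=0.035,
)

```text
time: 24.97
ee_pos: [0.4556, 0.0654, -0.0113]
ee_rot: [0.0, 0.196, 0.981, 0.0]
contact_force: [-0.6, -0.1, 4.6]
finger_gap: 0.0456
finger_force: 50.5
```

jog_arm(
  moves=[
    [[0,0,0.005],0],
    [[0,0,0.015],0],
    [[0,0,0.03],0],
    [[0,0,0.03],0],
    [[0,0,0.03],0],
    [[0,0,0.02],0],
    [[0,0,0],0],
    [[0,0,0],0],
    [[0,0,0],0],
    [[0,0,0],0],
  ],
)

```text
time: 25.8
ee_pos: [0.4541, 0.0651, 0.1168]
ee_rot: [-0.002, 0.196, 0.981, -0.001]
contact_force: [0.2, 0.6, -1.3]
finger_gap: 0.0458
finger_force: 51.6
```

jog_arm(
  moves=[
    [[0.015,-0.006,0],0],
    [[0.025,-0.011,0],0],
    [[0.03,-0.014,0],0],
    [[0.03,-0.014,0],0],
    [[0.03,-0.014,0],0],
    [[0.025,-0.011,0],0],
    [[0.014,-0.007,0],0],
    [[0,0,0],0],
    [[0,0,0],0],
    [[0,0,0],0],
  ],
)

```text
time: 26.63
ee_pos: [0.6225, -0.0109, 0.1164]
ee_rot: [-0.002, 0.195, 0.981, -0.0]
contact_force: [-0.6, -0.3, -1.1]
finger_gap: 0.0455
finger_force: 51.6
```

Run:
```python
from m import *
im,D=snapshot("side"); P=cloud("side",D); s=sense(); e=s["ee_pos"]; print(e,s["contact_force"],s["finger_gap"])
zt=e[2]+.0213; m=(D>0)&(np.linalg.norm(P[...,:2]-e[:2],axis=-1)<.035)&(abs(P[...,2]-zt)<.006)
Q=P[m]; print(len(Q),Q.min(0),Q.max(0),np.median(Q,0)-e)
print("pred",proj("side",[*e[:2],zt]),"pin top",proj("side",[.6225,-.0115,.082]))
cv2.imwrite("pics/s10.png",cv2.resize(im[140:250,290:420],None,fx=5,fy=5,interpolation=cv2.INTER_CUBIC))
```

```text
[ 0.62257    -0.01065213  0.11694231] [-0.49530034 -0.13951362 -0.68106436] 0.04602743414963533
146 [ 0.59462992 -0.04513733  0.13258291] [0.64728863 0.01116441 0.14406977] [ 0.01006886 -0.0090355   0.02145777]
pred (np.float64(352.8437799017654), np.float64(179.66959894730013)) pin top (np.float64(351.4503257333717), np.float64(197.290958235454))
```

View pics/s10.png

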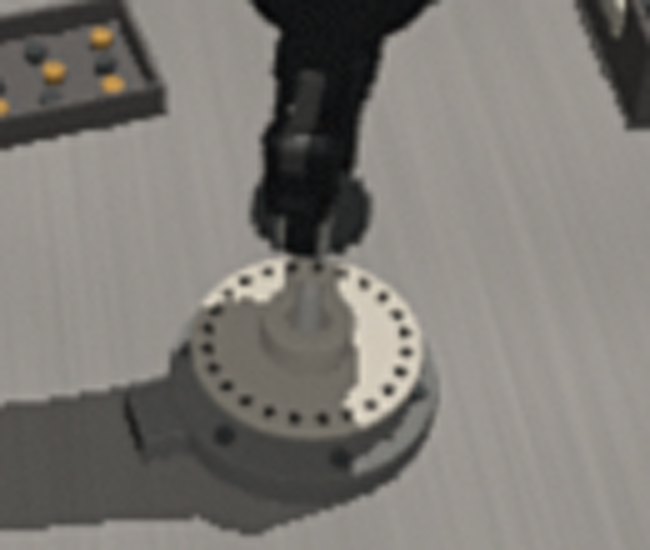

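The gear is held level over the pin, with its centre at crop x≈311 against the pin at about 310. I'll lower it with a small +x trim.

jog_arm(
  moves=[
    [[0.0015,0,-0.015],0],
    [[0,0,-0.015],0],
    [[0,0,-0.008],0],
    [[0,0,-0.006],0],
    [[0,0,-0.005],0],
    [[0,0,-0.005],0],
    [[0,0,0],0],
    [[0,0,0],0],
    [[0,0,0],0],
    [[0,0,0],0],
  ],
)

```text
time: 27.52
ee_pos: [0.6263, -0.0118, 0.0647]
ee_rot: [0.001, 0.196, 0.981, 0.0]
contact_force: [-0.6, 0.5, -0.4]
finger_gap: 0.0457
finger_force: 51.6
```

jog_arm(
  moves=[
    [[0,0,-0.004],0],
    [[0,0,-0.003],0],
    [[0,0,-0.002],0],
    [[0,0,0],0],
    [[0,0,0],0],
    [[0,0,0],0],
    [[0,0,0],0],
    [[0,0,0],0],
    [[0,0,0],0],
    [[0,0,0],0],
  ],
)

```text
time: 28.35
ee_pos: [0.6259, -0.0118, 0.0552]
ee_rot: [0.0, 0.196, 0.981, -0.0]
contact_force: [-0.0, 0.4, -1.8]
finger_gap: 0.0458
finger_force: 51.6
```

jog_arm(
  moves=[
    [[-0.001,0,-0.002],0],
    [[0,0,-0.001],0],
    [[0,0,0],0],
    [[0,0,0],0],
    [[0,0,0],0],
    [[0,0,0],0],
    [[0,0,0],0],
    [[0,0,0],0],
    [[0,0,0],0],
    [[0,0,0],0],
  ],
)

```text
time: 29.18
ee_pos: [0.6249, -0.0118, 0.0521]
ee_rot: [0.0, 0.196, 0.981, 0.0]
contact_force: [0.5, 0.0, -0.7]
finger_gap: 0.046
finger_force: 51.6
```

jog_arm(
  moves=[
    [[0,0,0],0],
    [[0,0,0],0],
    [[0,0,0],0],
    [[0,0,0],0],
    [[0,0,0.01],0],
    [[0,0,0.02],0],
    [[0,0,0.03],0],
    [[0,0,0.03],0],
    [[0,0,0.02],0],
    [[0,0,0.01],0],
  ],
  hand=0.066,
)

```text
time: 30.02
ee_pos: [0.6269, -0.0119, 0.1765]
ee_rot: [0.003, 0.196, 0.981, 0.001]
contact_force: [0.5, 0.3, 0.3]
finger_gap: 0.0659
finger_force: 0.0
```

jog_arm(
  moves=[
    [[0.003,-0.012,0],0],
    [[0.006,-0.025,0],0],
    [[0.007,-0.03,0],0],
    [[0.007,-0.03,0],0],
    [[0.007,-0.03,0],0],
    [[0.007,-0.03,0],0],
    [[0.006,-0.025,0],0],
    [[0.0045,-0.014,0],0],
    [[0,0,0],0],
    [[0,0,0],0],
  ],
  hand=0.058,
)

```text
time: 30.85
ee_pos: [0.671, -0.2092, 0.1699]
ee_rot: [-0.002, 0.197, 0.98, -0.0]
contact_force: [0.9, 0.2, -0.0]
finger_gap: 0.0584
finger_force: 0.0
```

Run:
```python
from m import *
s=sense(); print(s["ee_pos"],s["contact_force"])
for n in("top","side"):
    im,D=snapshot(n); P=cloud(n,D); near=np.hypot(P[...,0]-.622,P[...,1]+.012)<.04
    m=near&(P[...,2]>.067)&(P[...,2]<.0765)&(D>0); Q=P[m]; print(n,len(Q))
    if len(Q)>20:
        A=np.c_[Q[:,:2]-[.622,-.012],np.ones(len(Q))]
        w=np.array([ray(n,*p[::-1],.072)[:2] for p in np.argwhere(m)],np.float32)
        print("gear z,tilt",np.round(np.linalg.lstsq(A,Q[:,2],rcond=None)[0],4),np.round((w.min(0)+w.max(0))/2,4),w.max(0)-w.min(0))
    g=(np.hypot(P[...,0]-.671,P[...,1]+.207)<.03)&(P[...,2]>.018)&(P[...,2]<.036)
    if g.sum()>50:
        w=np.array([ray(n,*p[::-1],.028)[:2] for p in np.argwhere(g)],np.float32); print(n,"cap",g.sum(),cv2.minEnclosingCircle(w))
```

```text
[ 0.67097531 -0.20924541  0.16992513] [ 0.88461617  0.18185033 -0.00119628]
top 297
gear z,tilt [-0.01    0.0047  0.0728] [ 0.6223 -0.0101] [0.04878086 0.05088566]
top cap 214 ((0.6711124181747437, -0.20188234746456146), 0.020224938169121742)
side 289
gear z,tilt [0.0052 0.0271 0.0727] [ 0.6229 -0.0133] [0.04995316 0.05573388]
side cap 272 ((0.6717261075973511, -0.20768491923809052), 0.02121441438794136)
```

jog_arm(
  moves=[
    [[0,0,-0.02],0],
    [[0,0,-0.03],0],
    [[0,0,-0.03],0],
    [[0,0,-0.03],0],
    [[0,0,-0.02],0],
    [[0,0,-0.01],0],
    [[0,0,0],0],
    [[0,0,0],0],
    [[0,0,0],0],
    [[0,0,0],0],
  ],
)

```text
time: 31.78
ee_pos: [0.6739, -0.208, 0.0344]
ee_rot: [0.002, 0.195, 0.981, -0.0]
contact_force: [-0.8, 0.3, 1.3]
finger_gap: 0.0582
finger_force: 0.0
```

jog_arm(
  moves=[
    [[0,0,-0.01],0],
    [[0,0,-0.01],0],
    [[0,0,-0.008],0],
    [[0,0,-0.005],0],
    [[0,0,-0.003],0],
    [[0,0,0],0],
    [[0,0,0],0],
    [[0,0,0],0],
    [[0,0,0],0],
    [[0,0,0],0],
  ],
)

```text
time: 32.62
ee_pos: [0.6727, -0.2079, -0.0034]
ee_rot: [0.0, 0.196, 0.981, -0.0]
contact_force: [-0.3, -0.3, 0.4]
finger_gap: 0.058
finger_force: 0.0
```

jog_arm(
  moves=[
    [[0,0,0],0],
    [[0,0,0],0],
    [[0,0,0],0],
    [[0,0,0],0],
    [[0,0,0],0],
    [[0,0,0],0],
    [[0,0,0],0],
    [[0,0,0],0],
    [[0,0,0],0],
    [[0,0,0],0],
  ],
  hand=0.025,
)

```text
time: 33.45
ee_pos: [0.673, -0.2079, -0.0031]
ee_rot: [0.001, 0.196, 0.981, -0.0]
contact_force: [0.3, 0.5, 6.1]
finger_gap: 0.0375
finger_force: 50.6
```

jog_arm(
  moves=[
    [[0,0,0.005],0],
    [[0,0,0.015],0],
    [[0,0,0.03],0],
    [[0,0,0.03],0],
    [[0,0,0.03],0],
    [[0,0,0.02],0],
    [[0,0,0],0],
    [[0,0,0],0],
    [[0,0,0],0],
    [[0,0,0],0],
  ],
)

```text
time: 34.28
ee_pos: [0.6708, -0.2072, 0.1239]
ee_rot: [-0.002, 0.196, 0.981, 0.0]
contact_force: [-0.7, 0.5, -0.8]
finger_gap: 0.0374
finger_force: 50.3
```

jog_arm(
  moves=[
    [[-0.004,0.012,0],0],
    [[-0.006,0.025,0],0],
    [[-0.007,0.03,0],0],
    [[-0.007,0.03,0],0],
    [[-0.007,0.03,0],0],
    [[-0.007,0.03,0],0],
    [[-0.006,0.025,0],0],
    [[-0.005,0.014,0],0],
    [[0,0,0],0],
    [[0,0,0],0],
  ],
)

```text
time: 35.12
ee_pos: [0.6229, -0.012, 0.1253]
ee_rot: [-0.001, 0.195, 0.981, -0.001]
contact_force: [-0.6, -0.5, -1.2]
finger_gap: 0.0376
finger_force: 50.3
```

jog_arm(
  moves=[
    [[0,0,-0.01],0],
    [[0,0,0],0],
    [[0,0,0],0],
    [[0,0,0],0],
    [[0,0,0],0],
    [[0,0,0],0],
    [[0,0,0],0],
    [[0,0,0],0],
    [[0,0,0],0],
    [[0,0,0],0],
  ],
)

```text
time: 35.95
ee_pos: [0.6234, -0.0117, 0.1162]
ee_rot: [0.0, 0.196, 0.981, 0.0]
contact_force: [-0.2, 0.3, -1.5]
finger_gap: 0.0375
finger_force: 50.3
```

Run:
```python
from m import *
im,D=snapshot("side"); P=cloud("side",D); s=sense(); e=s["ee_pos"]; print(e,s["contact_force"],s["finger_gap"])
zt=e[2]+.0313; m=(D>0)&(np.linalg.norm(P[...,:2]-e[:2],axis=-1)<.03)&(P[...,2]<zt+.004)&(P[...,2]>zt-.035)&(im.max(-1)<70)
Q=P[m]; print(len(Q),Q.min(0),Q.max(0),np.median(Q,0)-e)
print("pred",proj("side",[*e[:2],zt]),"pin top",proj("side",[.6225,-.0115,.082]))
cv2.imwrite("pics/s11.png",cv2.resize(im[140:250,290:420],None,fx=5,fy=5,interpolation=cv2.INTER_CUBIC))
```

```text
[ 0.6233605  -0.01167186  0.11615306] [ 0.49961043 -0.08727927 -0.3152758 ] 0.03747884111579205
104 [ 0.60278878 -0.04138575  0.12038986] [0.64026864 0.00260716 0.14985424] [ 0.0073701  -0.01286782  0.02293998]
pred (np.float64(353.52908962306043), np.float64(176.9702948087832)) pin top (np.float64(351.4503257333717), np.float64(197.290958235454))
```

View pics/s11.png

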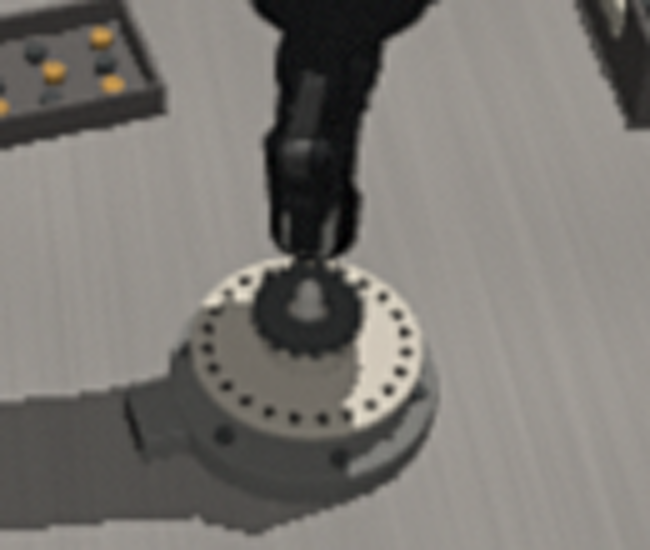

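The cap (crop x 270–358, centre 314) is over the pin (crop ≈312), with the gear flat on the disc. I'll lower it.

jog_arm(
  moves=[
    [[0,0,-0.015],0],
    [[0,0,-0.012],0],
    [[0,0,-0.005],0],
    [[0,0,-0.004],0],
    [[0,0,-0.003],0],
    [[0,0,-0.002],0],
    [[0,0,0],0],
    [[0,0,0],0],
    [[0,0,0],0],
    [[0,0,0],0],
  ],
)

```text
time: 36.83
ee_pos: [0.6237, -0.0118, 0.0755]
ee_rot: [0.0, 0.196, 0.981, 0.0]
contact_force: [-0.2, -1.0, -1.0]
finger_gap: 0.0381
finger_force: 50.3
```

jog_arm(
  moves=[
    [[0,0,-0.002],0],
    [[0,0,-0.001],0],
    [[0,0,-0.001],0],
    [[0,0,0],0],
    [[0,0,0],0],
    [[0,0,0],0],
    [[0,0,0],0],
    [[0,0,0],0],
    [[0,0,0],0],
    [[0,0,0],0],
  ],
)

```text
time: 37.67
ee_pos: [0.6234, -0.0117, 0.0711]
ee_rot: [0.0, 0.196, 0.981, -0.0]
contact_force: [-0.9, 0.1, -1.4]
finger_gap: 0.0375
finger_force: 50.3
```

jog_arm(
  moves=[
    [[0,0,-0.001],0],
    [[0,0,-0.0005],0],
    [[0,0,0],0],
    [[0,0,0],0],
    [[0,0,0],0],
    [[0,0,0],0],
    [[0,0,0],0],
    [[0,0,0],0],
    [[0,0,0],0],
    [[0,0,0],0],
  ],
)

```text
time: 38.5
ee_pos: [0.6234, -0.0118, 0.0696]
ee_rot: [-0.0, 0.196, 0.981, -0.0]
contact_force: [0.4, 0.2, -0.7]
finger_gap: 0.0377
finger_force: 50.3
```

jog_arm(
  moves=[
    [[0,0,0],0],
    [[0,0,0],0],
    [[0,0,0],0],
    [[0,0,0],0],
    [[0,0,0.01],0],
    [[0,0,0.02],0],
    [[0,0,0.03],0],
    [[0,0,0.03],0],
    [[0,0,0.02],0],
    [[0,0,0.01],0],
  ],
  hand=0.06,
)

```text
time: 39.33
ee_pos: [0.6253, -0.0119, 0.194]
ee_rot: [0.003, 0.196, 0.981, 0.001]
contact_force: [0.6, -0.2, 0.2]
finger_gap: 0.0599
finger_force: 0.0
```

jog_arm(
  moves=[
    [[-0.01,0.02,0],0],
    [[-0.01,0.025,0],0],
    [[-0.01,0.03,0],0],
    [[-0.01,0.03,0],0],
    [[-0.01,0.03,0],0],
    [[-0.01,0.02,0],0],
    [[-0.01,0.01,0],0],
    [[0,0,0],0],
    [[0,0,0],0],
    [[0,0,0],0],
  ],
)

```text
time: 40.17
ee_pos: [0.5542, 0.1504, 0.1896]
ee_rot: [0.001, 0.197, 0.98, -0.001]
contact_force: [0.3, 0.3, 0.1]
finger_gap: 0.0601
finger_force: 0.0
```

Run:
```python
from m import *
s=sense(); print(s["time"],s["ee_pos"],s["contact_force"])
for n in("top","side"):
    im,D=snapshot(n); P=cloud(n,D)
    for k,r,a,b,z in(("plate",.075,.039,.052,.044),("gear",.04,.067,.077,.072),("cap",.035,.094,.106,.1)):
        m=(np.hypot(P[...,0]-.622,P[...,1]+.012)<r)&(P[...,2]>a)&(P[...,2]<b)&(D>0); Q=P[m]
        if len(Q)<20: print(n,k,len(Q));continue
        A=np.c_[Q[:,:2]-[.622,-.012],np.ones(len(Q))]
        w=np.array([ray(n,*p[::-1],z)[:2] for p in np.argwhere(m)],np.float32)
        print(n,k,len(Q),"tilt,z",np.round(np.linalg.lstsq(A,Q[:,2],rcond=None)[0],4),"medz",np.round(np.median(Q[:,2]),4),np.round((w.min(0)+w.max(0))/2,4),w.max(0)-w.min(0))
    if n=="side": cv2.imwrite("pics/end.png",im)
```

```text
40.1667 [0.55422069 0.15044031 0.18963977] [0.29750827 0.28940061 0.06692084]
top plate 1293 tilt,z [0.0038 0.0001 0.0453] medz 0.0452 [ 0.6229 -0.0103] [0.1069802 0.1089125]
top gear 118 tilt,z [ 0.0016 -0.0005  0.0728] medz 0.0726 [ 0.6223 -0.0101] [0.04878086 0.05088566]
top cap 230 tilt,z [-0.0121 -0.002   0.0998] medz 0.0998 [ 0.6206 -0.0111] [0.03627372 0.0383704 ]
side plate 933 tilt,z [0.0012 0.0036 0.0453] medz 0.0452 [ 0.6235 -0.013 ] [0.10904676 0.11018755]
side gear 127 tilt,z [0.0109 0.0324 0.0727] medz 0.0723 [ 0.6229 -0.0172] [0.04995316 0.04837777]
side cap 177 tilt,z [0.0198 0.1025 0.0999] medz 0.1 [ 0.6211 -0.0171] [0.03890526 0.03760851]
```

The stack heights match: disc plate 0.045, gear top 0.0726 and cap top 0.100. All parts are level and within about 3 mm of the axis, and the gripper is clear.

```bash
python3 -c "
from station import hand_in; print(hand_in())"
```

```text
the job is handed in; nothing more can be done
None
```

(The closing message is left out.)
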